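# Nip a carved block in the rack clamp

## Robot

A 6-joint arm with a two-finger parallel gripper is mounted at the origin on the work surface. World frame = base frame: x ahead of the robot, y to its left, z up, the work surface at z = 0. Lengths are in m, angles in rad, forces in N, time in s.
With the tool pointing down it reaches from about 0.3 to 0.775 m from the base axis. Payload 14.6 kg.
Tool frame: the origin (TCP) lies at the very end of the fingers, on their centre line; the grasp point (between the pads) lies 19 mm behind it; z points along the fingers, y is the line along which they close (so a half turn about z gives the same grasp; the last joint's range is limited). The gripper opens to 94 mm and grips with 3 to 60 N. Pads are 16 mm wide; open, the fingers measure 119 mm over their backs; the gripper's body (75 mm by 177 mm) begins 78 mm behind the grasp point.
Start: joints at [-1.263, 0.3, 1.521, -0, 1.321, -0.067], TCP at [0.201, -0.512, 0.205] pointing down, gripper open.
Joint ranges: [-3.03, 3.03], [-0.79, 2.21], [0.23, 2.52], [-1.04, 4.18], [0, 3.07], [-2.55, 2.55]. Speed limits (rad/s): [2.22, 2.22, 2.57, 3.14, 3.14, 3.14].

## Interface

Orientations are given as [roll, pitch, yaw] about the fixed x, y, z axes, in that order (R = Rz(yaw) Ry(pitch) Rx(roll)).
In Python, from station import ctrl, cams gives the robot as it stands. The module is installed in compiled form; this text tells all that it offers.
- The arm moves only by the tool arm_command, never from a script. Its argument "plan" is a list that holds one entry, the list of rows, each a list of 7 numbers: the shift along the tool's x, y, z in parts of the range, where 1.0 means 750 mm, then the turn, a rotation vector about the tool's x, y, z in a scale on which 1.0 is 2 pi rad, then the closure, from -1 (fully open) to 1 (shut). A call has 1 to 12 rows; each row is the pose to reach, as a shift and turn from the pose commanded when the call began, along the tool's axes at that moment; what a row does not reach only later rows make up. A row lasts 1/10 s, in which the tool goes at most 50 mm and 8.59 degrees, less where a joint would pass 70% of its speed; a pose out of reach is approached as far as the arm can. Shift and turn numbers lie between -1 and 1, and a call with a number outside is refused. A call with a gripper value outside its range is refused whole. The fingers move at their own pace and stop on an object; "squeeze" is the grip in N (left out, the last holds). Time passes only in rows, so rows that repeat a pose let the fingers close. It gives the time, the measured TCP pose, the force, the opening and the grip force at its end, in the units of the state.
- ctrl.get_obs(): the state, without advancing time (a new reading comes with each control period).
- cams.camera(name): name is "side" or "top"; returns (picture, depth): 400x640x3 uint8, blue, green, red; 400x640 float32, m along the optical axis (not along the pixel's ray), 0 where there is no reading.
- cams.camera_info(name): a dict with "fx", "fy", "cx", "cy" (pixels), "world_to_cam" (4x4, takes a point from world to camera coordinates). Camera axes: x right, y down, z forward; pixel columns grow to the right and rows downward; lengths in m; the calibration is good to about 2 mm. A picture is of the moment at which its call begins. camera_info takes no time and is no camera call.
- ctrl.hand_in(): hands the job in; it is judged then, once.
The state is a dict: "time_s": time; "qpos": joint angles; "joint_vel": joint speeds; "tau": joint torques, N m; "ee_pos": TCP position; "eef_rot": TCP orientation; "force": force on the tool from outside, world axes, zero at the start; "moment": the same for the moment, N m; "grip_width": finger opening in m; "grip_force": force on a finger pad.
Only numpy, scipy, OpenCV 4.12 (cv2) and the standard library are available. Lean on these libraries where they do the work, as an engineer would, in place of code of your own. Each camera call takes 0.05 s, during which the arm holds its last target. There are 200 camera calls.

## Task

Lay the carved wooden block flat in the rack clamp on the bench, lengthwise between the fixed stop and the sprung pad, and let go of it. Then wind the black knob clockwise, going along with it as its carriage travels forward (by the knob alone, do not push the carriage itself), until the block is held firmly between pad and stop, at about 12 newtons but never more than 20, which would bruise the carving; then let go of the knob. Leave the tub, the orange-handled gouge and the plain offcut beside them where they are.

Things in the scene. Friction and masses are not known exactly. Their poses are not given: they have to be found in the camera images.
- clamp: Wooden bed of the clamp, fixed to the bench, flat: 250 x 110 x 16 mm. Origin: centre of its underside; z up; +x runs along the bed from the knob (the end nearer the robot) to the stop. The block lies on its top, 16 mm above the bench, open at both sides. The sprung pad between carriage and block: wooden bar 8 x 70 x 19 mm high on two rods, pushed home it yields about 4 N per mm, 7 mm at most.
- stop_face (a point): Middle of the lower edge of the stop's face, at the height of the bed's top. The stop is a dark steel bar across the bed, 20 x 90 x 30 mm high, that does not move; its flat face looks along the clamp's -x to the pad. From start to start it stands 90 to 100 mm along the clamp's +x from the clamp's origin.
- carriage: Aluminium carriage, 64 x 98 x 20 mm high (top 37 mm over the bench). Origin: middle of its underside at bed-top height, axes as the clamp's. Starts at clamp x = -72 mm, y = 0, slides to +x, at most 50 mm, and stays where it is left, under load too. It carries the sprung pad, whose pressing face is 52 to 60 mm along +x from this origin: differs each time and is not measured.
- knob: Round black fluted knob on the carriage, upright axis, 44 mm across, 28 mm high. Origin: on its axis at its lower face, 47 mm over the bench, above the carriage's origin. Clockwise from above drives the carriage (and itself) to the clamp's +x, 10 mm per rad, 5 rad in all. Turns freely with 0.26 N m; each newton of pad force adds 0.01 N m. Shoved sideways, it only jams.
- knob_grip (a point): Point on the knob's axis, 15 mm above its lower face (62 mm above the bench), where to grip it; it travels with the carriage and turns with the knob.
- block: The carved block, loose, light wood with a rosette on top: 90 (x) x 60 (y) x 25 (z) mm, about 90 g. Origin: centre of its underside. In the clamp its length lies along the clamp's x, either way round, centred across the bed within 20 mm.
- tub: White plastic tub with red lid, 68 mm across, 75 mm high, standing; bystander. Origin: centre of its underside.
- gouge: Carving tool with orange handle, 210 mm long, lying along its x; bystander.
- offcut2: Plain wooden offcut 90 x 45 x 16 mm without carving, lying at the robot's right; bystander. Origin: centre of its underside.

How it is judged:
On the way, in this order (a step that is already met when the one before it is completed fails the run):
1. the block lies flat and lengthwise in the clamp between stop and pad, let go, not yet clamped (x of block in the frame of clamp between 0.015 and 0.065 m and y of block in the frame of clamp between -0.02 and 0.02 m and z of block in the frame of clamp between 0.012 and 0.02 m and angle between block's own z axis and vertical below 0.1 rad and angle between the x axis of block and the x axis of clamp, either way round below 0.26 rad and contact force between the fingers and block below 0.2 N and contact force between carriage and block below 4 N), for 0.2 s.
2. the knob has wound the carriage up and the pad presses the block (contact force between carriage and block above 6 N), for 0.2 s.
At the end, for the whole second after the job is handed in: The block lies flat on the clamp's bed (within 0.1 rad), lengthwise within 0.1 rad, centred across within 20 mm, at rest between stop and pad, and the carriage's pad presses it with 6 to 20 N with the robot away (x of block in the frame of clamp between 0.015 and 0.065 m and y of block in the frame of clamp between -0.02 and 0.02 m and z of block in the frame of clamp between 0.012 and 0.02 m and angle between block's own z axis and vertical below 0.1 rad and angle between the x axis of block and the x axis of clamp, either way round below 0.1 rad and contact force between carriage and block between 6 and 20 N and linear speed of block below 0.01 m/s); the robot touches nothing.
It fails at once if the pad presses the block with more than 22 N (contact force between carriage and block above 22 N).
It fails at once if the fingers push on the aluminium carriage itself instead of its knob (over 5 N) (contact force between the fingers and carriage_c0 above 5 N).
It fails at once if a bystander on the bench is moved by more than 30 mm (distance of any of tub, gouge, offcut2 from where it was at the start of the episode above 0.03 m).
It also fails if it takes over 72 s, if anything falls off the work surface, if the arm or the gripper's body presses on something with over 40 N, if the wrist force passes 120 N, or if a joint passes its speed limit or range.

## Working session

There is one attempt and no reset: what is moved stays moved. The work goes in short steps, Python scripts to look and compute and a tool call to move; the robot and the scene stay as the last step left them, time stands still between calls to the robot, and variables do not carry over. Pictures are saved under pics/ and viewed, at most 10 in all, crops included, and the job is handed in when it is done.

Besides the shell and the picture viewer there is one more tool, called after "Call:" in YAML: its name, and indented under it one key for each argument. arm_command: Moves the arm, as the interface text tells. Its arguments: {"type":"object","properties":{"plan":{"type":"array"},"squeeze":{"type":"number"}},"required":["plan"]}

```bash
mkdir -p pics
cat > h.py <<'E'
import numpy as np, cv2
from station import ctrl, cams
def snap(n,tag):
    im,d=cams.camera(n); cv2.imwrite(f'pics/{tag}.png',im); np.save(f'{tag}.npy',d); return im,d
def P(n,d,u,v,z=None):
    """world point of pixel; z given: intersect ray with plane z"""
    i=cams.camera_info(n); T=np.linalg.inv(i['world_to_cam'])
    r=np.array([(u-i['cx'])/i['fx'],(v-i['cy'])/i['fy'],1.])
    if z is None:
        return (T@np.append(r*d[int(v),int(u)],1))[:3]
    w=T[:3,:3]@r; o=T[:3,3]; return o+w*(z-o[2])/w[2]
E
python3 - <<'E'
from h import *
snap('top','t0');snap('side','s0');print(ctrl.get_obs())
for n in('top','side'):print(cams.camera_info(n))
E
```

```text
{'time_s': 0.1, 'qpos': array([-1.26259574e+00,  3.00396671e-01,  1.52151150e+00, -2.85426635e-05,
        1.32074510e+00, -6.65896068e-02]), 'joint_vel': array([-0.00123573, -0.00168893, -0.00337364, -0.00137549, -0.00075532,
       -0.00083302]), 'tau': array([ 2.85563998e-03, -5.32645154e+01, -3.53281081e+01,  7.09931902e-02,
        2.35131785e-02, -6.00060844e-05]), 'ee_pos': array([ 0.20126352, -0.51158884,  0.2049566 ]), 'eef_rot': array([-3.14053255e+00, -4.29876005e-05,  3.74797250e-01]), 'force': array([ 0.01832705, -0.74744068,  0.28818653]), 'moment': array([-0.00663625, -0.05396773, -0.03602939]), 'grip_force': 0.0, 'grip_width': 0.0940510923323219}
{'fx': 367.86039367486154, 'fy': 367.86039367486154, 'cx': 317.6175341798096, 'cy': 206.0497575210532, 'world_to_cam': array([[ 0.0107368 , -0.99993699,  0.00327731,  0.01629918],
       [-0.99831272, -0.01090629, -0.05703298,  0.56479383],
       [ 0.05706513, -0.00265943, -0.99836692,  1.04782215],
       [ 0.        ,  0.        ,  0.        ,  1.        ]])}
{'fx': 515.0824795272204, 'fy': 515.0824795272204, 'cx': 316.7950807576739, 'cy': 198.9248411172722, 'world_to_cam': array([[-0.93026235, -0.36663009, -0.01394025,  0.54698124],
       [-0.26448906,  0.69646055, -0.66707439,  0.18098096],
       [ 0.25427838, -0.61686715, -0.74486068,  1.5107312 ],
       [ 0.        ,  0.        ,  0.        ,  1.        ]])}
```

View pics/t0.png

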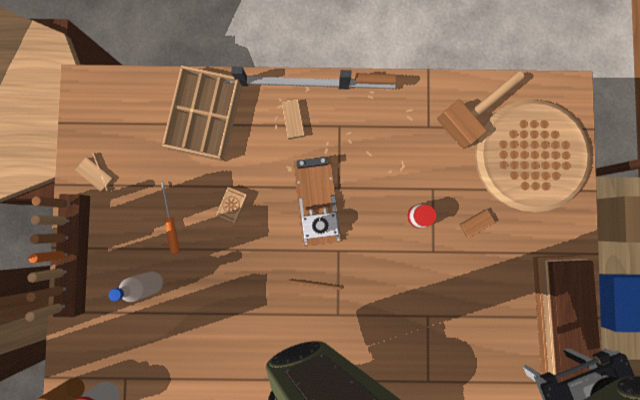

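View pics/s0.png

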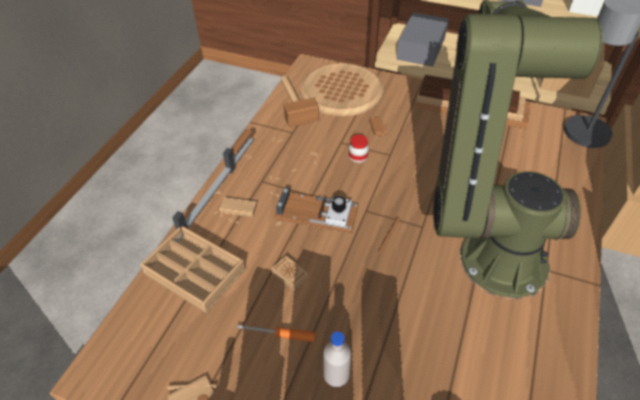

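The top view shows the block at about (231,205), the knob at (320,225), the stop at (312,161), the tub at (423,216), the gouge at (170,220) and the offcut at (478,221). I'll enlarge the block and clamp.

Run:
```python
from h import *
im=cv2.imread('pics/t0.png')[148:252,210:350]
cv2.imwrite('pics/c0.png',cv2.resize(im,None,fx=5.5,fy=5.5,interpolation=cv2.INTER_CUBIC))
```

```text
(no output)
```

View pics/c0.png

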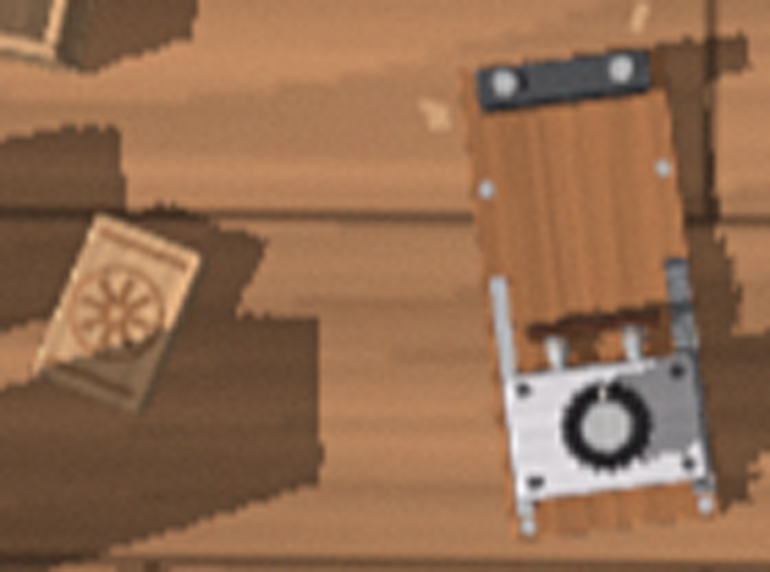

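```bash
cat >> h.py <<'E'
def C(pts,z): return np.array([P('top',None,210+(u+.5)/5.5-.5,148+(v+.5)/5.5-.5,z) for u,v in pts])
E
python3 - <<'E'
from h import *
np.set_printoptions(precision=4,suppress=True)
d=np.load('t0.npy')
i=cams.camera_info('top');print('cam',np.linalg.inv(i['world_to_cam'])[:3,3])
def rep(n,q):
    e=np.diff(np.vstack([q,q[:1]]),axis=0)
    print(n,q[:,:2].tolist(),'mean',q.mean(0),'len',np.linalg.norm(e,axis=1),'ang',np.degrees(np.arctan2(e[:,1],e[:,0])))
rep('block',C([(103,214),(201,261),(137,410),(38,365)],.025))
rep('stop',C([(476,73),(648,50),(652,90),(482,111)],.046))
rep('carr',C([(523,390),(677,370),(688,463),(535,482)],.037))
rep('carrout',C([(508,377),(694,352),(711,477),(522,500)],.037))
rep('bed',C([(463,72),(665,50),(716,512),(518,540)],.016))
print('knobtop',C([(606,425)],.075))
# depth based block / knob
for n,(u0,u1,v0,v1),(lo,hi) in (('block',(212,250,180,230),(.018,.035)),('knob',(300,340,205,245),(.065,.09))):
    q=np.array([P('top',d,u,v) for u in range(u0,u1) for v in range(v0,v1)])
    q=q[(q[:,2]>lo)&(q[:,2]<hi)]
    r=cv2.minAreaRect((q[:,:2]*1000).astype(np.float32)); print(n,len(q),np.median(q[:,2]),q.mean(0),r)
E
```

```text
cam [0.5039 0.0252 1.0783]
block [[0.617552284546084, 0.2797069371735847], [0.5934760901887282, 0.2279892251652093], [0.5154210638685561, 0.2595356524449434], [0.5382561534047561, 0.3115600275725579]] mean [0.5662 0.2697 0.025 ] len [0.057  0.0842 0.0568 0.0855] ang [-114.9634  157.9936   66.3019  -21.8852]
stop [[0.6902907278858776, 0.08465959092874505], [0.7032421442407644, -0.003736263334111121], [0.6824954290234457, -0.005985620698532198], [0.6706252772322301, 0.08129919877358106]] mean [0.6867 0.0391 0.046 ] len [0.0893 0.0209 0.0881 0.02  ] ang [ -81.6646 -173.8122   97.7443    9.6969]
carr [[0.5277066419348506, 0.058690894268537866], [0.5388572229896061, -0.020453461318291535], [0.4911497218276995, -0.02650401731153149], [0.48058382780471864, 0.051933103402101985]] mean [0.5096 0.0159 0.037 ] len [0.0799 0.0481 0.0791 0.0476] ang [ -81.9804 -172.772    97.6719    8.161 ]
carrout [[0.5343106913579396, 0.06649411856971923], [0.548226828487105, -0.029133603345492896], [0.4841063619149046, -0.03837007515572731], [0.47130871539460745, 0.058485048463564476]] mean [0.5095 0.0144 0.037 ] len [0.0966 0.0648 0.0977 0.0635] ang [ -81.7202 -171.803    97.527     7.2448]
bed [[0.6961645598452654, 0.09327576592973617], [0.7091387276105787, -0.013589093928344984], [0.46547493102573845, -0.04240522307299885], [0.4497980666876342, 0.06097945959852802]] mean [0.5801 0.0246 0.016 ] len [0.1076 0.2454 0.1046 0.2485] ang [ -83.0778 -173.2554   98.6224    7.4683]
knobtop [[0.51   0.0162 0.075 ]]
block 659 0.024996585111712433 [0.5643 0.2709 0.0249] ((564.6411743164062, 271.5652160644531), (60.33834457397461, 89.7847900390625), 68.38526916503906)Traceback (most recent call last):
  File "<stdin>", line 16, in <module>
  File "h.py", line 7, in P
    i=cams.camera_info(n); T=np.linalg.inv(i['world_to_cam'])
ValueError: time passes only in moves, steps and waits
```

```bash
cat >> h.py <<'E'
from scipy.spatial.transform import Rotation as Ro
def to(x,y,z,yaw):
    o=ctrl.get_obs(); R=Ro.from_euler('xyz',o['eef_rot']); T=Ro.from_euler('xyz',[np.pi,0,yaw])
    print('shift mm',np.round(R.inv().apply(np.array([x,y,z])-o['ee_pos'])*1000,1),'turn',np.round((R.inv()*T).as_rotvec(),3))
E
python3 -c "
from h import *
to(.565,.271,.12,-.38)"
```

```text
shift mm [ 625.  -595.    85.6] turn [-0.001  0.     0.755]
```

Careful with the scale: shifts go in shares of 750 mm and turns go in shares of 2 pi rad. That gives: 625 mm is 0.8333, -595 mm is -0.7933, 0.755 rad is 0.1202.

Call:
arm_command:
  plan:
    - [[0.0667,-0.0635,0,0,0,0.0159,-1],[0.1333,-0.1269,0,0,0,0.0318,-1],[0.8333,-0.7933,0,0,0,0.1202,-1],[0.8333,-0.7933,0,0,0,0.1202,-1],[0.8333,-0.7933,0,0,0,0.1202,-1],[0.8333,-0.7933,0,0,0,0.1202,-1],[0.8333,-0.7933,0,0,0,0.1202,-1],[0.8333,-0.7933,0,0,0,0.1202,-1],[0.8333,-0.7933,0,0,0,0.1202,-1],[0.8333,-0.7933,0,0,0,0.1202,-1],[0.8333,-0.7933,0,0,0,0.1202,-1],[0.8333,-0.7933,0,0,0,0.1202,-1]]

```text
time_s: 1.3
ee_pos: [0.4457, 0.0138, 0.2056]
eef_rot: [-3.142, -0.0, -0.38]
force: [0.7, -1.4, -0.2]
grip_width: 0.0942
grip_force: 0.0
```

```bash
python3 -c "
from h import *
to(.565,.271,.12,-.38)"
```

```text
shift mm [  15.4 -283.1   85.6] turn [-0. -0. -0.]
```

Call:
arm_command:
  plan:
    - [[0.0027,-0.06,0,0,0,0,-1],[0.02,-0.3773,0.1147,0,0,0,-1],[0.02,-0.3773,0.1147,0,0,0,-1],[0.02,-0.3773,0.1147,0,0,0,-1],[0.02,-0.3773,0.1147,0,0,0,-1],[0.02,-0.3773,0.1147,0,0,0,-1],[0.02,-0.3773,0.1147,0,0,0,-1],[0.02,-0.3773,0.1147,0,0,0,-1],[0.02,-0.3773,0.1147,0,0,0,-1]]

```text
time_s: 2.2
ee_pos: [0.5642, 0.268, 0.1201]
eef_rot: [-3.141, -0.0, -0.381]
force: [0.2, 0.2, 0.1]
grip_width: 0.0944
grip_force: 0.0
```

```bash
python3 -c "
from h import *
to(.565,.271,.003,-.38)"
```

```text
shift mm [ -0.4  -3.1 117.1] turn [-0.    -0.    -0.001]
```

Converted, 117 mm is 0.156, 105 mm is 0.14.

Call:
arm_command:
  plan:
    - [[0,-0.004,0.0533,0,0,0,-1],[0,-0.004,0.1,0,0,0,-1],[0,-0.004,0.14,0,0,0,-1],[0,-0.004,0.156,0,0,0,-1],[0,-0.004,0.156,0,0,0,-1],[0,-0.004,0.156,0,0,0,0.6],[0,-0.004,0.156,0,0,0,0.6],[0,-0.004,0.156,0,0,0,0.6],[0,-0.004,0.156,0,0,0,0.6],[0,-0.004,0.156,0,0,0,0.6],[0,-0.004,0.156,0,0,0,0.6],[0,-0.004,0.156,0,0,0,0.6]]
  squeeze: 20

```text
time_s: 3.4
ee_pos: [0.5655, 0.2717, 0.003]
eef_rot: [-3.141, -0.0, -0.38]
force: [-3.5, -1.2, 6.0]
grip_width: 0.0596
grip_force: 20.0
```

Gripped at 59.6 mm. I'll lift and check the hold from above.

Converted, -120 mm is -0.16, -110 mm is -0.1467.

Call:
arm_command:
  plan:
    - [[0,0,-0.04,0,0,0,0.6],[0,0,-0.0933,0,0,0,0.6],[0,0,-0.1467,0,0,0,0.6],[0,0,-0.16,0,0,0,0.6],[0,0,-0.16,0,0,0,0.6]]

```text
time_s: 3.9
ee_pos: [0.5658, 0.2719, 0.1237]
eef_rot: [-3.14, -0.002, -0.38]
force: [-0.8, 0.2, -1.6]
grip_width: 0.0599
grip_force: 20.0
```

Run:
```python
from h import *
y=.138;c,s=np.cos(y),np.sin(y)
X=np.array([.510+.072*c,.016+.072*s]); t=X+.044*np.array([c,s]); print(X,t)
to(*t,.123,y); print(ctrl.get_obs()['grip_width'])
im,d=snap('side','s1')
cv2.imwrite('pics/s1c.png',cv2.resize(im[150:330,180:420],None,fx=3,fy=3,interpolation=cv2.INTER_CUBIC))
```

```text
[0.5813155  0.02590449] [0.6248972  0.03195724]
shift mm [143.9 200.8   0.6] turn [-0.001 -0.002 -0.518]
0.059911226681916736
```

View pics/s1c.png

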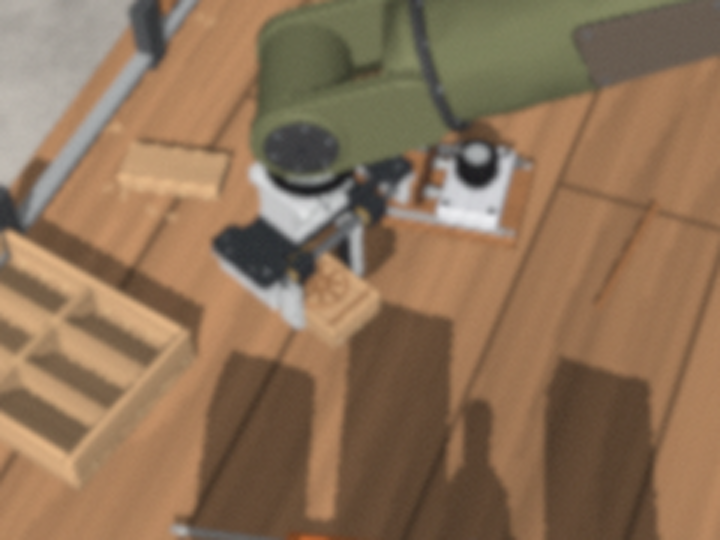

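The block is held level at about (335,295) in the crop, so I'm moving it over the clamp.

Converted, 201 mm is 0.268, 189 mm is 0.252, -0.518 rad is -0.0824.

Call:
arm_command:
  plan:
    - [[0.032,0.044,0,0,0,-0.0159,0.6],[0.064,0.0893,0,0,0,-0.0318,0.6],[0.096,0.1333,0,0,0,-0.0477,0.6],[0.128,0.1787,0,0,0,-0.0637,0.6],[0.16,0.2227,0,0,0,-0.0764,0.6],[0.18,0.252,0,0,0,-0.0824,0.6],[0.192,0.268,0,0,0,-0.0824,0.6],[0.192,0.268,0,0,0,-0.0824,0.6],[0.192,0.268,0,0,0,-0.0824,0.6]]

```text
time_s: 4.85
ee_pos: [0.624, 0.0325, 0.1215]
eef_rot: [-3.141, 0.002, 0.137]
force: [0.0, 0.7, -1.5]
grip_width: 0.0601
grip_force: 20.0
```

```bash
python3 -c "
from h import *
to(.6249,.032,.020,.138)"
```

```text
shift mm [  0.9   0.7 101.5] turn [-0.     0.002 -0.001]
```

Call:
arm_command:
  plan:
    - [[0.0013,0.0007,0.04,0,0,0,0.6],[0.0013,0.0007,0.08,0,0,0,0.6],[0.0013,0.0007,0.1067,0,0,0,0.6],[0.0013,0.0007,0.1227,0,0,0,0.6],[0.0013,0.0007,0.1293,0,0,0,0.6],[0.0013,0.0007,0.1333,0,0,0,0.6],[0.0013,0.0007,0.1347,0,0,0,0.6],[0.0013,0.0007,0.1347,0,0,0,0.6]]

```text
time_s: 5.65
ee_pos: [0.6259, 0.0313, 0.0223]
eef_rot: [3.141, -0.001, 0.138]
force: [-0.4, 0.1, -0.9]
grip_width: 0.06
grip_force: 20.0
```

```bash
python3 -c "
from h import *
to(.6249,.032,.0193,.138)"
```

```text
shift mm [-0.9 -0.8  3. ] turn [ 0.    -0.001 -0.   ]
```

Converted, 2.8 mm is 0.0037, 1.5 mm is 0.002.

Call:
arm_command:
  plan:
    - [[0,0,0.002,0,0,0,0.6],[0,0,0.0037,0,0,0,0.6],[0,0,0.0037,0,0,0,0.6],[0,0,0.0037,0,0,0,0.6]]

```text
time_s: 6.05
ee_pos: [0.6257, 0.0312, 0.019]
eef_rot: [3.142, -0.001, 0.138]
force: [1.3, 0.0, 1.5]
grip_width: 0.06
grip_force: 20.0
```

Converted, -110 mm is -0.1467, -70 mm is -0.0933.

Call:
arm_command:
  plan:
    - [[0,0,0,0,0,0,-0.6],[0,0,0,0,0,0,-0.6],[0,0,0,0,0,0,-0.6],[0,0,0,0,0,0,-0.6],[0,0,0,0,0,0,-0.6],[0,0,-0.04,0,0,0,-0.6],[0,0,-0.0933,0,0,0,-0.6],[0,0,-0.1467,0,0,0,-0.6],[0,0,-0.1467,0,0,0,-0.6]]

```text
time_s: 6.95
ee_pos: [0.6278, 0.0313, 0.1348]
eef_rot: [3.14, -0.009, 0.138]
force: [0.4, 0.6, 0.7]
grip_width: 0.0756
grip_force: 0.0
```

```bash
python3 -c "
from h import *
to(.42,-.15,.14,2.6)"
```

```text
shift mm [-230.7  151.    -7.1] turn [ 1.200e-02 -2.000e-03 -2.462e+00]
```

Converted, -230 mm is -0.3067, -220 mm is -0.2933, -0.42 rad is -0.0668.

Call:
arm_command:
  plan:
    - [[-0.0267,0.0173,-0.0067,0,0,-0.0223,-0.6],[-0.0533,0.0347,-0.0093,0,0,-0.0446,-0.6],[-0.08,0.052,-0.0093,0,0,-0.0668,-0.6],[-0.1067,0.0693,-0.0093,0,0,-0.0891,-0.6],[-0.1333,0.0867,-0.0093,0,0,-0.1114,-0.6],[-0.16,0.104,-0.0093,0,0,-0.1337,-0.6],[-0.1867,0.1213,-0.0093,0,0,-0.156,-0.6],[-0.2133,0.1387,-0.0093,0,0,-0.1783,-0.6],[-0.24,0.156,-0.0093,0,0,-0.2005,-0.6],[-0.2667,0.1733,-0.0093,0,0,-0.2228,-0.6],[-0.2933,0.1907,-0.0093,0,0,-0.2451,-0.6],[-0.3067,0.2,-0.0093,0,0,-0.2674,-0.6]]

```text
time_s: 8.15
ee_pos: [0.4171, -0.1497, 0.1354]
eef_rot: [-3.141, -0.0, 1.823]
force: [0.4, -0.0, 1.4]
grip_width: 0.0754
grip_force: 0.0
```

Run:
```python
from h import *
to(.51,.016,.12,2.6)
im,d=snap('top','t1')
im=im[148:252,250:390]
cv2.imwrite('pics/c1.png',cv2.resize(im,None,fx=5.5,fy=5.5,interpolation=cv2.INTER_CUBIC))
```

```text
shift mm [137.3 131.3  15.3] turn [-0.    -0.    -0.777]
```

View pics/c1.png

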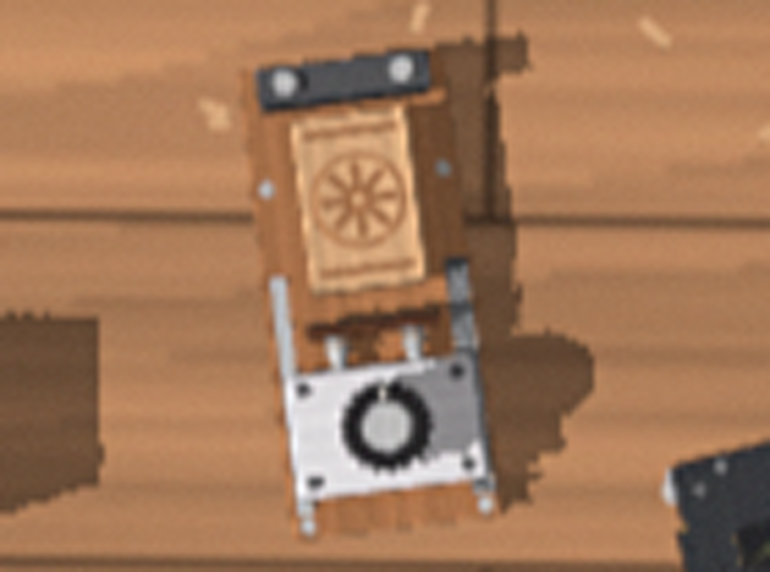

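The block lies straight in the clamp, centred at about (357,200) in the crop, with small gaps to the stop and the pad. Next is the knob, plus an estimate of the pad gap.

Run:
```python
from h import *
y=.138;c,s=np.cos(y),np.sin(y);o=np.array([.5813,.0259])
def L(pts,z):
    q=C(np.array(pts)+[220,0],z)[:,:2]-o; return np.round(1000*np.c_[q@[c,s],q@[-s,c]],1).tolist()
print('pad',L([(308,328),(440,310)],.035),'blk',L([(291,120),(406,106),(427,278),(312,293)],.041),'knob',L([(387,426)],.075),'stop',L([(264,110),(433,90)],.046))
```

```text
pad [[-17.1, 33.4], [-16.5, -35.5]] blk [[90.4, 28.5], [90.1, -31.4], [0.4, -30.7], [0.2, 28.9]] knob [[-72.6, -0.3]] stop [[96.5, 41.5], [95.8, -46.0]]
```

Converted, 137 mm is 0.1827, 110 mm is 0.1467, -0.777 rad is -0.1237.

Call:
arm_command:
  plan:
    - [[0.02,0.02,0.004,0,0,-0.0223,-0.6],[0.0467,0.0467,0.008,0,0,-0.0446,-0.6],[0.08,0.08,0.012,0,0,-0.0668,-0.6],[0.1133,0.1107,0.016,0,0,-0.0891,-0.6],[0.1467,0.1427,0.02,0,0,-0.1114,-0.6],[0.1733,0.1667,0.02,0,0,-0.1237,-0.6],[0.1827,0.1747,0.02,0,0,-0.1237,-0.6],[0.1827,0.1747,0.02,0,0,-0.1237,-0.6],[0.1827,0.1747,0.02,0,0,-0.1237,-0.6]]

```text
time_s: 9.1
ee_pos: [0.5115, 0.0153, 0.1205]
eef_rot: [-3.141, -0.0, 2.592]
force: [-0.1, -1.1, -0.2]
grip_width: 0.0756
grip_force: 0.0
```

Run:
```python
from h import *
to(.51,.016,.0435,2.6); print(ctrl.get_obs())
```

```text
shift mm [ 1.6 -0.2 77. ] turn [-0.    -0.    -0.008]
{'time_s': 9.1, 'qpos': array([-4.15786164e-02,  3.04820948e-01,  1.72433136e+00, -1.84782281e-04,
        1.11287273e+00, -1.06258538e+00]), 'joint_vel': array([-0.01269566, -0.00961739,  0.00462976,  0.00059778, -0.00018789,
       -0.01197552]), 'tau': array([  1.16936021, -49.5603025 , -32.2057879 ,   0.05674728,
         0.06336896,   0.1015847 ]), 'ee_pos': array([0.51148561, 0.01530764, 0.12052407]), 'eef_rot': array([-3.14123748e+00, -2.97105683e-04,  2.59188476e+00]), 'force': array([-0.06643558, -1.11674167, -0.21933345]), 'moment': array([ 0.04932485, -0.16890815, -0.03517386]), 'grip_force': 0.0, 'grip_width': 0.07556357985913253}
```

Converted, 77 mm is 0.1027, 65 mm is 0.0867.

Call:
arm_command:
  plan:
    - [[0.0013,0,0.0467,0,0,0,-0.6],[0.002,0,0.0867,0,0,0,-0.6],[0.002,0,0.1027,0,0,0,-0.6],[0.002,0,0.1027,0,0,0,-0.6],[0.002,0,0.1027,0,0,0,0.7],[0.002,0,0.1027,0,0,0,0.7],[0.002,0,0.1027,0,0,0,0.7],[0.002,0,0.1027,0,0,0,0.7],[0.002,0,0.1027,0,0,0,0.7],[0.002,0,0.1027,0,0,0,0.7],[0.002,0,0.1027,0,0,0,0.7]]
  squeeze: 45

```text
time_s: 10.2
ee_pos: [0.5104, 0.0158, 0.0443]
eef_rot: [-3.14, 0.0, 2.595]
force: [-5.2, -7.9, 7.5]
grip_width: 0.0431
grip_force: 45.0
```

Run:
```python
from h import *
o=ctrl.get_obs(); print(o)
# tool-frame direction of clamp +x
R=Ro.from_euler('xyz',o['eef_rot']);print(R.inv().apply([np.cos(.138),np.sin(.138),0]))
```

```text
{'time_s': 10.2, 'qpos': array([-3.99399698e-02,  4.13003575e-01,  1.78208404e+00, -1.76478043e-03,
        9.46891256e-01, -1.06305295e+00]), 'joint_vel': array([-0.00045838, -0.00047241,  0.00030749, -0.00118898, -0.00095896,
       -0.00155015]), 'tau': array([  3.7666449 , -49.56187606, -28.54846895,   1.70436513,
        -1.25415836,   0.07481958]), 'ee_pos': array([0.51037775, 0.01584595, 0.04433921]), 'eef_rot': array([-3.14015325e+00,  3.58061006e-04,  2.59494084e+00]), 'force': array([-5.16812499, -7.91001319,  7.4900569 ]), 'moment': array([-1.46526952,  0.87649597,  0.09432474]), 'grip_force': 45.00238358974457, 'grip_width': 0.04307903248385701}
[-7.74639239e-01  6.32403075e-01 -6.32913584e-04]
```

Converted, -3.9 mm is -0.0052, 3.2 mm is 0.0043, 0.5 rad is 0.0796.

Call:
arm_command:
  plan:
    - [[-0.0011,0.0008,0,0,0,0.0159,0.7],[-0.002,0.0017,0,0,0,0.0318,0.7],[-0.0031,0.0025,0,0,0,0.0477,0.7],[-0.0041,0.0033,0,0,0,0.0637,0.7],[-0.0052,0.0043,0,0,0,0.0796,0.7],[-0.0052,0.0043,0,0,0,0.0796,0.7]]

```text
time_s: 10.8
ee_pos: [0.5153, 0.0164, 0.0443]
eef_rot: [-3.14, 0.001, 2.091]
force: [-6.9, -9.8, 8.4]
grip_width: 0.0434
grip_force: 45.0
```

```bash
cat > st.py <<'E'
from h import *
o=ctrl.get_obs(); R=Ro.from_euler('xyz',o['eef_rot']); u=np.array([np.cos(.138),np.sin(.138),0])
print('t',o['time_s'],'yaw',o['eef_rot'][2].round(4),'clampxy',((o['ee_pos']-[.5813,.0259,0])@u*1000).round(2),((o['ee_pos']-[.5813,.0259,0])@[-u[1],u[0],0]*1000).round(2),'z',o['ee_pos'][2].round(4),'F along/across/z',(o['force']@u).round(1),(o['force']@[-u[1],u[0],0]).round(1),o['force'][2].round(1),'M',o['moment'].round(3),'tau6',o['tau'][5].round(3),'grip',o['grip_width'].round(4),o['grip_force'].round(1),'toolx',R.inv().apply(u)[:2].round(3))
E
python3 st.py
```

```text
Traceback (most recent call last):
  File "st.py", line 3, in <module>
    print('t',o['time_s'],'yaw',o['eef_rot'][2].round(4),'clampxy',((o['ee_pos']-[.5813,.0259,0])@u*1000).round(2),((o['ee_pos']-[.5813,.0259,0])@[-u[1],u[0],0]*1000).round(2),'z',o['ee_pos'][2].round(4),'F along/across/z',(o['force']@u).round(1),(o['force']@[-u[1],u[0],0]).round(1),o['force'][2].round(1),'M',o['moment'].round(3),'tau6',o['tau'][5].round(3),'grip',o['grip_width'].round(4),o['grip_force'].round(1),'toolx',R.inv().apply(u)[:2].round(3))
                                                                                                                                                                                                                                                                                                                                                                               ^^^^^^^^^^^^^^^^^^^^^
AttributeError: 'float' object has no attribute 'round'
```

```bash
sed -i "s/o\['grip_width'\].round(4),o\['grip_force'\].round(1)/o['grip_width'],o['grip_force']/" st.py; python3 st.py
python3 - <<'E'
from h import *
im,d=snap('side','s2')
cv2.imwrite('pics/s2c.png',cv2.resize(im[165:245,265:385],None,fx=6,fy=6,interpolation=cv2.INTER_CUBIC))
E
```

```text
t 10.8 yaw 2.0911 clampxy -66.69 -0.31 z 0.0443 F along/across/z -8.1 -8.8 8.4 M [-1.813  1.269 -0.363] tau6 1.296 grip 0.04338493124531484 45.00343680381775 toolx [-0.373  0.928]
```

View pics/s2c.png

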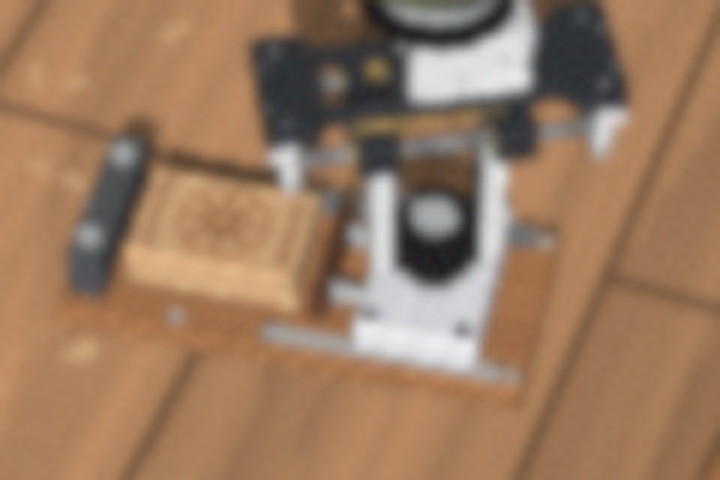

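The knob is turning and the carriage follows: the pad has closed in on the block at about (325,240) in the crop. I'll keep winding.

Converted, 9.2 mm is 0.0123, 8.3 mm is 0.0111, 1 rad is 0.1592.

Call:
arm_command:
  plan:
    - [[-0.0005,0.0012,0,0,0,0.0159,0.7],[-0.0009,0.0024,0,0,0,0.0318,0.7],[-0.0015,0.0036,0,0,0,0.0477,0.7],[-0.002,0.0048,0,0,0,0.0637,0.7],[-0.0025,0.0061,0,0,0,0.0796,0.7],[-0.0029,0.0073,0,0,0,0.0955,0.7],[-0.0035,0.0085,0,0,0,0.1114,0.7],[-0.004,0.0099,0,0,0,0.1273,0.7],[-0.0045,0.0111,0,0,0,0.1432,0.7],[-0.0049,0.0123,0,0,0,0.1592,0.7],[-0.0049,0.0123,0,0,0,0.1592,0.7],[-0.0049,0.0123,0,0,0,0.1592,0.7]]

```text
time_s: 12.05
ee_pos: [0.5247, 0.0177, 0.0443]
eef_rot: [-3.141, 0.002, 1.094]
force: [-10.1, -8.7, 10.2]
grip_width: 0.0436
grip_force: 45.0
```

```bash
python3 st.py
```

```text
t 12.05 yaw 1.094 clampxy -57.15 -0.31 z 0.0443 F along/across/z -11.2 -7.3 10.2 M [-1.798  1.649 -0.359] tau6 -0.206 grip 0.043566523503501944 45.003154277801514 toolx [0.577 0.817]
```

Converted, 4 mm is 0.0053, 3.2 mm is 0.0043, 0.5 rad is 0.0796.

Call:
arm_command:
  plan:
    - [[0.0008,0.0011,0,0,0,0.0159,0.7],[0.0016,0.0021,0,0,0,0.0318,0.7],[0.0023,0.0032,0,0,0,0.0477,0.7],[0.0031,0.0043,0,0,0,0.0637,0.7],[0.0037,0.0053,0,0,0,0.0796,0.7],[0.0037,0.0053,0,0,0,0.0796,0.7],[0.0037,0.0053,0,0,0,0.0796,0.7]]

```text
time_s: 12.75
ee_pos: [0.5295, 0.0185, 0.0443]
eef_rot: [3.141, 0.002, 0.594]
force: [-10.0, -7.9, 10.3]
grip_width: 0.0433
grip_force: 45.0
```

```bash
python3 st.py
python3 - <<'E'
from h import *
im,d=snap('side','s3')
cv2.imwrite('pics/s3c.png',cv2.resize(im[180:240,270:350],None,fx=9,fy=9,interpolation=cv2.INTER_CUBIC))
E
```

```text
t 12.75 yaw 0.594 clampxy -52.29 -0.2 z 0.0443 F along/across/z -11.0 -6.5 10.3 M [-1.533  1.759 -0.396] tau6 -0.209 grip 0.04333434721314139 45.00334560871124 toolx [0.898 0.44 ]
```

View pics/s3c.png

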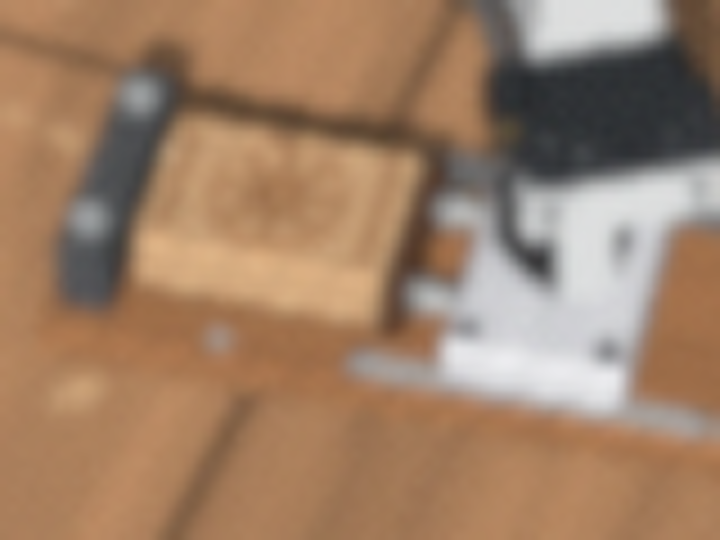

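Converted, 0.9 mm is 0.0012, 0.45 mm is 0.0006, 0.05 rad is 0.008.

Call:
arm_command:
  plan:
    - [[0.0006,0.0003,0,0,0,0.008,0.7],[0.0012,0.0005,0,0,0,0.0159,0.7],[0.0012,0.0005,0,0,0,0.0159,0.7]]

```text
time_s: 13.1
ee_pos: [0.5305, 0.0187, 0.0443]
eef_rot: [3.141, 0.002, 0.493]
force: [-9.8, -9.1, 10.2]
grip_width: 0.0433
grip_force: 45.0
```

```bash
python3 st.py
```

```text
t 13.1 yaw 0.493 clampxy -51.35 -0.15 z 0.0443 F along/across/z -11.0 -7.6 10.2 M [-1.58   1.71  -0.228] tau6 0.644 grip 0.043253864523273115 45.003610253334045 toolx [0.938 0.348]
```

Converted, 0.9 mm is 0.0012, 0.45 mm is 0.0006, 0.1 rad is 0.0159.

Call:
arm_command:
  plan:
    - [[0.0006,0.0003,0,0,0,0.008,0.7],[0.0012,0.0005,0,0,0,0.0159,0.7],[0.0012,0.0005,0,0,0,0.0159,0.7]]

```text
time_s: 13.4
ee_pos: [0.5314, 0.0189, 0.0443]
eef_rot: [3.141, 0.002, 0.393]
force: [-9.6, -7.4, 10.0]
grip_width: 0.0434
grip_force: 45.0
```

```bash
python3 st.py
```

```text
t 13.4 yaw 0.393 clampxy -50.37 -0.12 z 0.0443 F along/across/z -10.5 -6.0 10.0 M [-1.444  1.81  -0.215] tau6 0.64 grip 0.043414433577958586 45.00372111797333 toolx [0.968 0.252]
```

```bash
cat > trk.py <<'E'
from h import *
import sys
# block displacement (mm along clamp x) relative to s2 (block untouched), by ECC on side view
i=cams.camera_info('side');W=i['world_to_cam']
def proj(p): q=W[:3]@np.append(p,1); return np.array([i['fx']*q[0]/q[2]+i['cx'],i['fy']*q[1]/q[2]+i['cy']])
u=np.array([np.cos(.138),np.sin(.138),0]); b=np.array([.5813,.0259,.041])+.045*u
a=proj(b); g=(proj(b+.01*u)-a)/10   # px per mm
n=np.array([-u[1],u[0],0]); 
poly=np.array([proj(b+sx*.040*u+sy*.026*n) for sx,sy in((1,1),(1,-1),(-1,-1),(-1,1))])
ref=cv2.imread('pics/s2.png',0); M=np.zeros(ref.shape,np.uint8); cv2.fillPoly(M,[poly.round().astype(int)],255)
def disp(img):
    w=np.eye(2,3,dtype=np.float32); cc,w=cv2.findTransformECC(ref,cv2.cvtColor(img,cv2.COLOR_BGR2GRAY),w,cv2.MOTION_TRANSLATION,(3,200,1e-6),M,3)
    t=w[:,2]; return float(t@g/(g@g)),float(cc)
if __name__=='__main__':
    print('px/mm',g,'s3',disp(cv2.imread('pics/s3.png')))
    r=[disp(cams.camera('side')[0]) for _ in range(4)]; print('now',np.mean(r,0),np.std(r,0))
E
python3 trk.py; python3 st.py
```

```text
t 13.4 yaw 0.393 clampxy -50.37 -0.12 z 0.0443 F along/across/z -10.5 -6.0 10.0 M [-1.444  1.81  -0.215] tau6 0.64 grip 0.043414433577958586 45.00372111797333 toolx [0.968 0.252]Traceback (most recent call last):
  File "trk.py", line 15, in <module>
    print('px/mm',g,'s3',disp(cv2.imread('pics/s3.png')))
                         ~~~~^^^^^^^^^^^^^^^^^^^^^^^^^^^
  File "trk.py", line 12, in disp
    w=np.eye(2,3,dtype=np.float32); cc,w=cv2.findTransformECC(ref,cv2.cvtColor(img,cv2.COLOR_BGR2GRAY),w,cv2.MOTION_TRANSLATION,(3,200,1e-6),M,3)
                                         ~~~~~~~~~~~~~~~~~~~~^^^^^^^^^^^^^^^^^^^^^^^^^^^^^^^^^^^^^^^^^^^^^^^^^^^^^^^^^^^^^^^^^^^^^^^^^^^^^^^^^^^^
cv2.error: OpenCV(4.12.0) /io/opencv/modules/video/src/ecc.cpp:589: error: (-7:Iterations do not converge) The algorithm stopped before its convergence. The correlation is going to be minimized. Images may be uncorrelated or non-overlapped in function 'findTransformECC'
```

```bash
sed -i "s/cv2.findTransformECC(ref,cv2.cvtColor(img,cv2.COLOR_BGR2GRAY)/cv2.findTransformECC(cv2.cvtColor(img,cv2.COLOR_BGR2GRAY),ref/; s/t=w\[:,2\]/t=-w[:,2]/" trk.py; python3 trk.py
```

```text
Traceback (most recent call last):
  File "trk.py", line 15, in <module>
    print('px/mm',g,'s3',disp(cv2.imread('pics/s3.png')))
                         ~~~~^^^^^^^^^^^^^^^^^^^^^^^^^^^
  File "trk.py", line 12, in disp
    w=np.eye(2,3,dtype=np.float32); cc,w=cv2.findTransformECC(cv2.cvtColor(img,cv2.COLOR_BGR2GRAY),ref,w,cv2.MOTION_TRANSLATION,(3,200,1e-6),M,3)
                                         ~~~~~~~~~~~~~~~~~~~~^^^^^^^^^^^^^^^^^^^^^^^^^^^^^^^^^^^^^^^^^^^^^^^^^^^^^^^^^^^^^^^^^^^^^^^^^^^^^^^^^^^^
cv2.error: OpenCV(4.12.0) /io/opencv/modules/video/src/ecc.cpp:589: error: (-7:Iterations do not converge) The algorithm stopped before its convergence. The correlation is going to be minimized. Images may be uncorrelated or non-overlapped in function 'findTransformECC'
```

```bash
python3 - <<'E'
s=open('trk.py').read()
a=s.index('def disp'); b=s.index('if __name__')
s=s[:a]+'''def disp(img):
    G=cv2.cvtColor(img,cv2.COLOR_BGR2GRAY).astype(np.float32); m=M>0; r=ref[m].astype(float); S=np.arange(-2,9,.1)
    k=[np.corrcoef(r,cv2.warpAffine(G,np.float32([[1,0,-g[0]*s],[0,1,-g[1]*s]]),ref.shape[::-1],flags=cv2.INTER_CUBIC)[m])[0,1] for s in S]
    return S[int(np.argmax(k))],max(k)
'''+s[b:]
open('trk.py','w').write(s+"    print(poly.round(1).tolist())\n")
E
python3 trk.py; python3 st.py
```

```text
px/mm [-0.30721284 -0.05313608] s3 (np.float64(4.400000000000006), np.float64(0.9477835143757675))
now [6.5        0.94567018] [0.         0.00113498]
[[287.2, 206.2], [291.6, 194.2], [316.0, 198.4], [312.0, 210.5]]
t 13.6 yaw 0.3944 clampxy -50.4 -0.13 z 0.0443 F along/across/z -10.7 -6.5 11.0 M [-1.525  1.801 -0.207] tau6 -0.279 grip 0.043660272718454435 45.00334560871124 toolx [0.967 0.254]
```

Converted, 1 mm is 0.0013, 0.5 mm is 0.0007, 0.05 rad is 0.008.

Call:
arm_command:
  plan:
    - [[0.0007,0.0001,0,0,0,0.008,0.7],[0.0013,0.0003,0,0,0,0.0159,0.7],[0.0013,0.0003,0,0,0,0.0159,0.7]]

```text
time_s: 13.9
ee_pos: [0.5324, 0.019, 0.0443]
eef_rot: [3.141, 0.002, 0.293]
force: [-10.1, -7.4, 10.2]
grip_width: 0.0435
grip_force: 45.0
```

```bash
python3 trk.py|grep now; python3 st.py
```

```text
now [7.675      0.95210123] [0.04330127 0.00056837]
t 14.1 yaw 0.2944 clampxy -49.38 -0.08 z 0.0443 F along/across/z -11.1 -5.2 10.9 M [-1.405  1.852 -0.265] tau6 -0.28 grip 0.04336096791956735 45.00333845615387 toolx [0.988 0.156]
```

Converted, 1 mm is 0.0013, 0.5 mm is 0.0007, 0.1 rad is 0.0159.

Call:
arm_command:
  plan:
    - [[0.0007,0.0001,0,0,0,0.008,0.7],[0.0013,0.0002,0,0,0,0.0159,0.7],[0.0013,0.0002,0,0,0,0.0159,0.7]]

```text
time_s: 14.4
ee_pos: [0.5334, 0.0192, 0.0443]
eef_rot: [3.141, 0.002, 0.193]
force: [-9.9, -6.8, 11.4]
grip_width: 0.0433
grip_force: 45.0
```

```bash
sed -i 's/arange(-2,9/arange(-2,13/' trk.py; python3 trk.py|grep now; python3 st.py
```

```text
now [8.6        0.94221336] [0.         0.00080093]
t 14.6 yaw 0.1944 clampxy -48.38 -0.04 z 0.0443 F along/across/z -11.4 -5.5 11.0 M [-1.377  1.837 -0.273] tau6 -0.282 grip 0.04314668518079065 45.00320255756378 toolx [0.998 0.056]
```

Converted, 1 mm is 0.0013, 0.05 mm is 0.0001, 0.05 rad is 0.008.

Call:
arm_command:
  plan:
    - [[0.0007,0,0,0,0,0.008,0.7],[0.0013,0.0001,0,0,0,0.0159,0.7],[0.0013,0.0001,0,0,0,0.0159,0.7]]

```text
time_s: 14.9
ee_pos: [0.5343, 0.0194, 0.0443]
eef_rot: [3.141, 0.002, 0.093]
force: [-10.6, -6.6, 11.7]
grip_width: 0.0432
grip_force: 45.0
```

```bash
python3 trk.py|grep now; python3 st.py
```

```text
now [9.25       0.86821369] [0.15       0.00345306]
t 15.1 yaw 0.0944 clampxy -47.38 -0.03 z 0.0443 F along/across/z -11.9 -5.7 10.6 M [-1.277  1.917 -0.21 ] tau6 -0.241 grip 0.04346560861954622 45.003422498703 toolx [ 0.999 -0.044]
```

Run:
```python
from h import *
im,d=snap('side','s4')
a=cv2.imread('pics/s3.png')
f=lambda x:cv2.resize(x[182:232,270:350],None,fx=5,fy=5,interpolation=cv2.INTER_CUBIC)
cv2.imwrite('pics/s4c.png',np.vstack([f(a),f(im)]))
```

```text
(no output)
```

View pics/s4c.png

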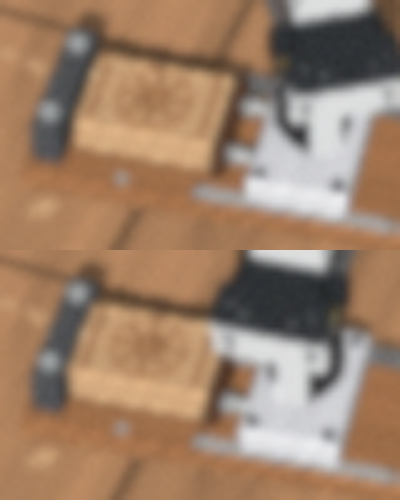

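```bash
cat > trk2.py <<'E'
from trk import *
import trk
ref=cv2.imread('pics/s3.png',0)
def mask(pts): 
    m=np.zeros(ref.shape,np.uint8); cv2.fillPoly(m,[(np.array(pts)/5+[270,182]).round().astype(int)],255); return m
masks={'all':mask([(100,58),(188,72),(195,120),(230,130),(225,175),(78,145)]),'top':mask([(100,62),(185,75),(180,120),(85,112)]),'rear':mask([(190,118),(228,125),(225,178),(185,170)]),'carr':mask([(250,165),(350,190),(345,215),(240,205)])}
def rep(imgs):
    trk.ref=ref
    for k,m in masks.items():
        trk.M=m; r=np.array([disp(x) for x in imgs]); print(k,r.mean(0).round(2),r[:,0].std().round(2),end=' | ')
    print()
if __name__=='__main__':
    import sys
    ims=[cams.camera('side')[0] for _ in range(4)]; cv2.imwrite(f'pics/{sys.argv[1]}.png',ims[0])
    rep([cv2.imread('pics/s2.png')]); rep(ims)
E
python3 trk2.py s5; python3 st.py
```

```text
all [-2.    0.81] 0.0 | top [-2.    0.86] 0.0 | rear [-2.    0.73] 0.0 | carr [-2.    0.49] 0.0 | 
all [3.6  0.99] 0.0 | top [3.35 0.94] 0.05 | rear [3.78 1.  ] 0.04 | carr [5.   0.99] 0.0 | 
t 15.35 yaw 0.0944 clampxy -47.44 -0.03 z 0.0443 F along/across/z -12.0 -5.2 11.2 M [-1.361  1.93  -0.257] tau6 -0.241 grip 0.04330339169953607 45.00343143939972 toolx [ 0.999 -0.044]
```

Converted, 0.8 mm is 0.0011, 0.4 mm is 0.0005, 0.08 rad is 0.0127.

Call:
arm_command:
  plan:
    - [[0.0005,0,0,0,0,0.0064,0.7],[0.0011,0,0,0,0,0.0127,0.7],[0.0011,0,0,0,0,0.0127,0.7]]

```text
time_s: 15.65
ee_pos: [0.5351, 0.0195, 0.0443]
eef_rot: [3.14, 0.002, 0.014]
force: [-11.0, -7.2, 10.5]
grip_width: 0.0437
grip_force: 45.0
```

```bash
python3 trk2.py s6|tail -1; python3 st.py
```

```text
all [3.6  0.99] 0.0 | top [3.4  0.94] 0.0 | rear [3.8 1. ] 0.0 | carr [6.1  0.98] 0.0 | 
t 15.85 yaw 0.0146 clampxy -46.64 0.02 z 0.0443 F along/across/z -11.8 -4.8 11.8 M [-1.215  1.958 -0.129] tau6 -0.125 grip 0.043195478488330094 45.003406405448914 toolx [ 0.992 -0.123]
```

The block has stayed still while the carriage moved on, so it is against the stop with the pad compressed about 2.1 mm (roughly 8 N). I'll add 0.09 rad and then let go.

Converted, 0.9 mm is 0.0012, 0.4 mm is 0.0005, 0.09 rad is 0.0143.

Call:
arm_command:
  plan:
    - [[0.0005,0,0,0,0,0.0072,0.7],[0.0012,-0.0001,0,0,0,0.0143,0.7],[0.0012,-0.0001,0,0,0,0.0143,0.7],[0.0012,-0.0001,0,0,0,0.0143,0.7]]

```text
time_s: 16.25
ee_pos: [0.536, 0.0197, 0.0443]
eef_rot: [3.14, 0.002, -0.075]
force: [-10.4, -6.5, 11.1]
grip_width: 0.0434
grip_force: 45.0
```

```bash
python3 trk2.py s7|tail -1; python3 st.py
```

```text
all [3.7  0.99] 0.0 | top [3.4  0.94] 0.0 | rear [3.8 1. ] 0.0 | carr [6.53 0.98] 0.04 | 
t 16.45 yaw -0.0754 clampxy -45.74 0.04 z 0.0443 F along/across/z -11.1 -4.7 11.8 M [-1.143  1.97  -0.101] tau6 -0.122 grip 0.043547410222928754 45.00342071056366 toolx [ 0.977 -0.212]
```

Converted, 160 mm is 0.2133, 130 mm is 0.1733.

Call:
arm_command:
  plan:
    - [[0,0,0,0,0,0,-0.5],[0,0,0,0,0,0,-0.5],[0,0,0,0,0,0,-0.5],[0,0,0,0,0,0,-0.5],[0,0,0,0,0,0,-0.5],[0,0,-0.04,0,0,0,-0.5],[0,0,-0.0933,0,0,0,-0.5],[0,0,-0.1467,0,0,0,-0.5],[-0.0667,0.0533,-0.16,0,0,0,-0.5],[-0.12,0.1067,-0.16,0,0,0,-0.5],[-0.1467,0.1733,-0.16,0,0,0,-0.5],[-0.1467,0.2133,-0.16,0,0,0,-0.5]]

```text
time_s: 17.65
ee_pos: [0.414, -0.1296, 0.1642]
eef_rot: [3.141, -0.001, -0.074]
force: [1.5, -0.7, -0.7]
grip_width: 0.0702
grip_force: 0.0
```

```bash
python3 trk2.py s8|tail -1
python3 - <<'E'
from h import *
im,d=snap('top','t2')
cv2.imwrite('pics/c2.png',cv2.resize(im[148:252,250:390],None,fx=5.5,fy=5.5,interpolation=cv2.INTER_CUBIC))
E
```

```text
all [3.6  0.99] 0.0 | top [3.38 0.94] 0.04 | rear [3.8 1. ] 0.0 | carr [6.53 0.98] 0.04 |
```

View pics/c2.png

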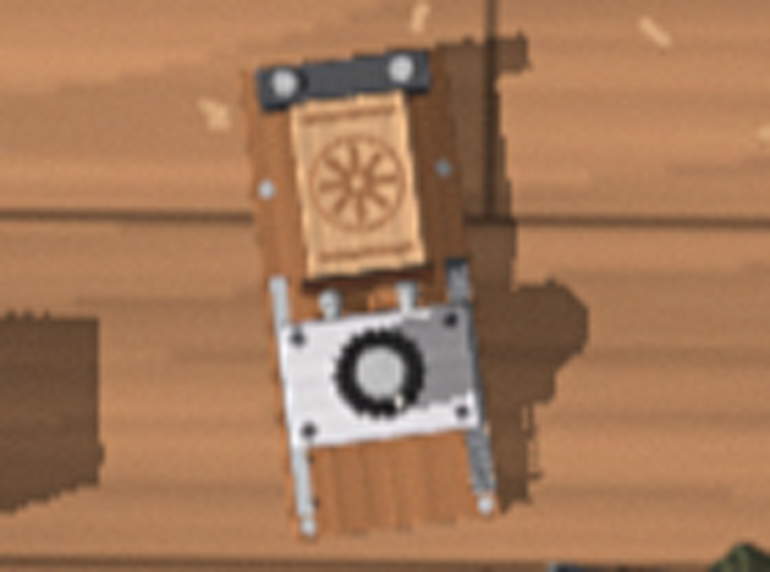

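The block at about (357,185) sits square against the stop at (345,100), the pad is on its rear edge, and the carriage held its place after release. Handing in.

```bash
python3 -c "
from station import ctrl
print(ctrl.hand_in())"
```

```text
the job is handed in; nothing more can be done
None
```

The block is clamped flat and square between pad and stop at an estimated 12 N (about 3 mm of pad compression measured by camera, not a force reading); the knob is released, the arm is clear, and the job is handed in, with no verdict shown.

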